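# Nudge a gearbox cover plate onto its locating pins

### The job

The blue cover plate lies crooked on top of the gearbox housing, its near side propped up on two locating pins. Push it back against the housing's fence and sideways along it until both of its holes drop over the pins and it lies flat on the housing. Only push it, do not pick it up, and leave the other parts on the bench and the housing where they are.

Things in the scene. Friction and masses are not known exactly. Their poses are not given: they have to be found in the camera images.
- housing: Fixed grey cast gearbox housing. Origin on the bench under the middle of the seated plate; +x points away from the robot (yaw up to 0.3 rad), z up. Flat top face 70 mm above the origin, x -80 to +59, y -130 to +130 mm; a fence bounds its far edge. Beyond the fence a low deck, 45 mm above the bench, x 71 to 141, y -110 to +110 mm. Two locating pins stand on the top face, hidden by the plate.
- cover_plate: Loose dark-blue plate, 116 (x) by 160 (y) by 8 mm thick, 0.4 to 0.65 kg, hub 60 mm wide, 14 mm high on top. Origin: centre of underside. Seated: axes parallel to the housing's, origin 70 mm above the housing's at the same x, y, within 2 mm play. Start: 16 to 26 mm short of that in x, up to 38 mm off to either side, yaw within 0.1 rad, leaning: far edge down, near edge propped 11 to 15 mm up.
- fence_mark (a point): Yellow mark on the fence, at the foot of its near face: x = +59, y = 0 mm in the housing's frame, on the top face. The fence is straight, along the housing's y from -130 to +130 mm, 14 mm high and 12 mm thick. The seated plate's far edge is about 1 mm from it.
- plate_mark (a point): Yellow mark at the middle of the plate's far edge, at the underside: x = +58, y = 0 mm in the plate's frame. It meets the fence mark when the plate is seated.
- hole_left (a point): Centre of the plate's left (+y) through hole, 14 mm in diameter, at the underside: x = -40, y = +35 mm in the plate's frame. The plate slides on housing and pins when an edge is pushed with about 3 to 8 N.
- hole_right (a point): Centre of the plate's right (-y) through hole, 14 mm in diameter, at the underside: x = -40, y = -35 mm in the plate's frame.
- pin_left (a point): Foot of the left (+y) fixed steel locating pin on the housing's top face, x = -40, y = +35 mm in the housing's frame. Pin 9 mm high, 10 mm in diameter, tapering over the last 3.5 mm to 6 mm at the tip.
- pin_right (a point): Foot of the right (-y) locating pin, alike, at x = -40, y = -35 mm in the housing's frame.
- small_gear: Bystander: loose steel gear, 44 mm across, 16 mm high, on the housing's low deck behind the fence. Origin: centre of the underside.
- bushing: Bystander: loose brass bushing, 32 mm across, 24 mm high, on the housing's low deck behind the fence. Origin: centre of the underside.
- gear_shaft: Bystander: loose steel gear cluster standing upright on the bench to the left, 64 mm across, 110 mm high. Origin: centre of the underside.
- bearing: Bystander: loose steel bearing ring lying on the bench to the left, 68 mm across, 18 mm high. Origin: centre of the underside.
- screwdriver: Bystander: loose screwdriver with an orange handle lying on the bench to the right. Origin: on its underside.
- v_block: Bystander: loose dark steel V-block on the bench to the right, 60 x 70 mm, 57 mm high. Origin: centre of the underside.
- bolt: Bystander: loose steel bolt standing on its head on the bench to the right, 18 mm across, 48 mm high. Origin: centre of the underside.
Mind the look-alikes: they are no part of the job. What is shaped like the cover_plate but brown or red is not meant.

How it is judged:
By the outcome, as a careful person would: the job done as asked, in the order asked, and still so for the second after the job is handed in, with the robot touching nothing.
It also fails if it takes over 51 s, if anything falls off the work surface, if the arm or the gripper's body presses on something with over 40 N, if the wrist force passes 120 N, or if a joint passes its speed limit or range.

### The arm

A 6-joint arm with a two-finger parallel gripper is mounted at the origin on the work surface. World frame = base frame: x ahead of the robot, y to its left, z up, the work surface at z = 0. Lengths are in m, angles in rad, forces in N, time in s.
With the tool pointing down it reaches from about 0.275 to 0.875 m from the base axis. Payload 12.5 kg.
Tool frame: the origin (TCP) lies on the centre line of the jaws, within the pads' length; the fingertips stand 22 mm ahead of it and the grasp point (between the pads) lies 3 mm ahead of it; z points along the fingers, y is the direction in which the jaws open and shut (so a half turn about z gives the same grasp; the last joint's range is limited). The gripper opens to 85 mm and grips with 20 to 120 N. Pads are 22 mm wide; open, the fingers measure 114 mm over their backs; the gripper's body (76 mm by 85 mm) begins 54 mm behind the grasp point. The pads swing forward as they close: fully open they stand 13 mm farther back than shut.
Start: joints at [-1.238, 0.351, 1.652, -0, 1.139, -0.085], TCP at [0.223, -0.503, 0.253] pointing down, gripper open.
Joint ranges: [-2.75, 2.75], [-0.79, 2.1], [0.01, 2.65], [-1.57, 4.71], [0.07, 3.14], [-2.87, 2.87]. Speed limits (rad/s): [2.22, 2.22, 2.79, 3.14, 3.14, 3.14].

### API

Orientations are given as a 3x3 rotation matrix whose columns are the frame's x, y, z axes.
In Python, from bench import robot, cams, ticket gives the robot as it stands.
- The arm moves only by the tool apply_moves, never from a script. Its argument "rows" is a list of rows, each an object with "rot": the turn, a rotation vector about the world's x, y, z in degrees, a list of three; "travel": the shift along the world's x, y, z in cm, a list of three; "claw": the opening, from 0 (shut) to 1 (fully open). In form: [{"rot": [wx, wy, wz], "travel": [tx, ty, tz], "claw": claw}, ...]. A call has 1 to 10 rows; each row shifts and turns the commanded pose from where the row before left it; what a row does not reach is not made up. A row lasts 1/8 s, in which the tool goes at most 62.5 mm and 10.7 degrees, less where a joint would pass 70% of its speed; a pose out of reach is approached as far as the arm can. A call is refused whole if a number of a shift passes 6.25 or a number of a turn 10.7, either way. A call with a gripper value outside its range is refused whole. The fingers move at their own pace and stop on an object; "force" is the grip in N (left out, the last holds). Time passes only in rows, so rows that do not move let the fingers close. It gives the time, the measured TCP pose, the force and the opening at its end, in the units of the state.
- robot.observe(): the state, without advancing time (a new reading comes with each control period).
- cams.grab_frame(name): name is "scene" or "top" or "wrist"; returns the picture (480x640x3 uint8, red, green, blue); there is no depth.
- cams.camera_info(name): a dict with "camera_matrix" (3x3 intrinsics, pixels), "R" (3x3) and "t" (3): a world point X has camera coordinates R X + t. Camera axes: x right, y down, z forward; pixel columns grow to the right and rows downward; lengths in m; the calibration is good to about 2 mm. A picture is of the moment at which its call begins: read the wrist's pose just before it. camera_info takes no time and is no camera call; for the wrist camera it gives the pose at the moment of the call.
- ticket.sign_off(): hands the job in, once; it reports no verdict.
The state is a dict: "clock": time; "q": joint angles; "qvel": joint speeds; "tau": joint torques, N m; "ee_pos": TCP position; "eef_rot": TCP orientation; "contact_force": force on the tool from outside, world axes, zero at the start; "moment": the same for the moment, N m; "grip_width": opening from 0.0 (shut) to 1.0 (fully open).
Only numpy, scipy, OpenCV 4.12 (cv2) and the standard library are available. Lean on these libraries where they do the work, as an engineer would, in place of code of your own. Each camera call takes 0.05 s, during which the arm holds its last target.

## Working session

There is one attempt and no reset: what is moved stays moved. The work goes in short steps, Python scripts to look and compute and a tool call to move; the robot and the scene stay as the last step left them, time stands still between calls to the robot, and variables do not carry over. Pictures are saved under pics/ and viewed, and the job is handed in when it is done.

Besides the shell and the picture viewer there is one more tool, called after "Request:" as name(argument=value, ...), one argument or row to a line, values as JSON. apply_moves: Moves the arm, as the interface text tells. Its arguments: {"type":"object","properties":{"rows":{"type":"array","items":{"type":"object","properties":{"rot":{"type":"array","items":{"type":"number"}},"travel":{"type":"array","items":{"type":"number"}},"claw":{"type":"number"}}}},"force":{"type":"number"}},"required":["rows"]}

```bash
ls; mkdir -p pics
python3 - <<'E'
from bench import robot,cams
import cv2
s=robot.observe();print(s['clock'],s['ee_pos'],s['eef_rot'],s['contact_force'],s['grip_width'])
for n in ['scene','top']:
    im=cams.grab_frame(n);cv2.imwrite(f'pics/{n}0.png',im[:,:,::-1]);c=cams.camera_info(n);print(n,c)
E
```

```text
pics
0.0 [ 0.22309523 -0.50240706  0.2527524 ] [[ 9.13975541e-01  4.05769125e-01 -3.56817602e-04]
 [ 4.05769270e-01 -9.13974949e-01  1.04466596e-03]
 [ 9.77708430e-05 -1.09958475e-03 -9.99999391e-01]] [-0.01848648 -0.28604038  0.27575782] 0.9966835974933809
scene {'camera_matrix': array([[548.18796213,   0.        , 315.68001527],
       [  0.        , 548.18796213, 238.99049283],
       [  0.        ,   0.        ,   1.        ]]), 'R': array([[-0.69236708,  0.72132354, -0.01789352],
       [ 0.57640489,  0.53800837, -0.61506455],
       [-0.43403368, -0.43616436, -0.7882737 ]]), 't': array([ 0.34750896, -0.20355386,  1.58372206])}
top {'camera_matrix': array([[555.95155063,   0.        , 314.67360283],
       [  0.        , 555.95155063, 247.44475606],
       [  0.        ,   0.        ,   1.        ]]), 'R': array([[-0.00450022, -0.99998223,  0.00390967],
       [-0.98553512,  0.00377278, -0.16942931],
       [ 0.16941154, -0.00461558, -0.98553459]]), 't': array([-0.01315643,  0.46778734,  1.61114119])}
```

View pics/scene0.png

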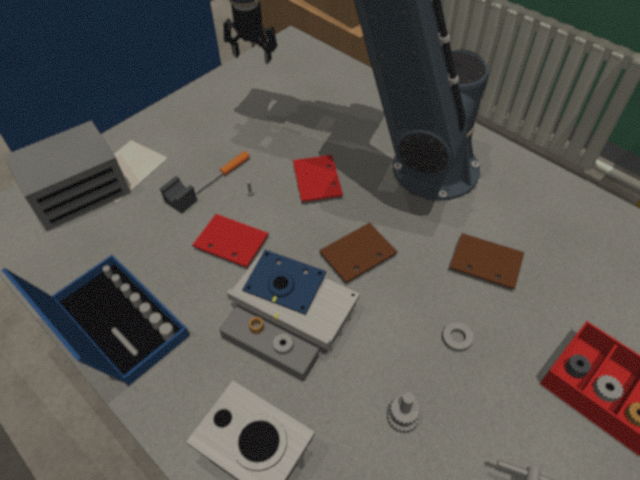

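View pics/top0.png

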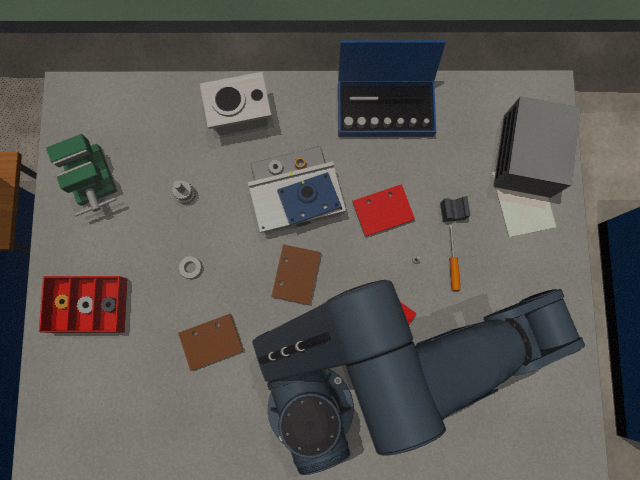

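The scene picture shows the blue plate at about (285,283) and the housing, with yellow marks near (275,300). In the top view the plate is at about (310,197), well to the right on the housing. I'll zoom in to measure.

Run:
```python
import cv2
a=cv2.imread('pics/top0.png')[145:245,235:360];cv2.imwrite('pics/top0z.png',cv2.resize(a,None,fx=6,fy=6,interpolation=cv2.INTER_CUBIC))
a=cv2.imread('pics/scene0.png')[230:380,210:370];cv2.imwrite('pics/scene0z.png',cv2.resize(a,None,fx=4,fy=4,interpolation=cv2.INTER_CUBIC))
```

```text
(no output)
```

View pics/top0z.png

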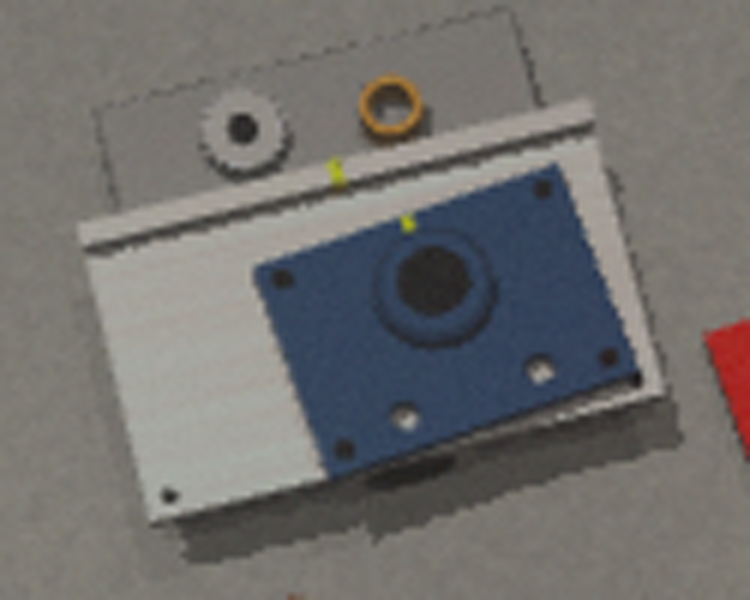

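View pics/scene0z.png

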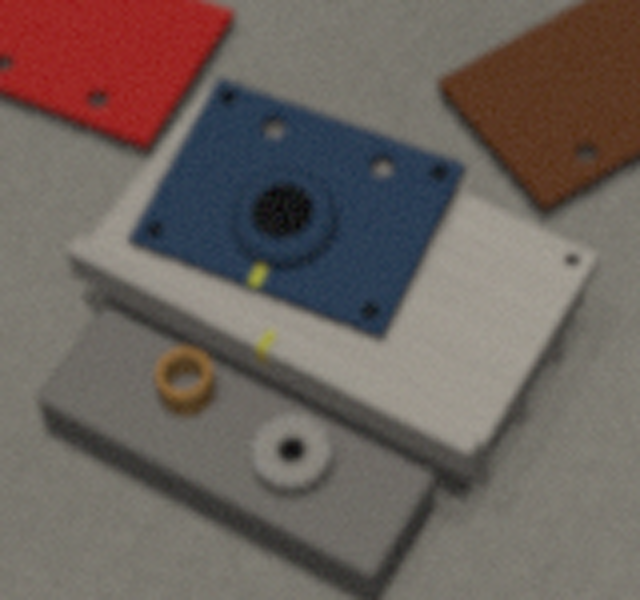

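```bash
cat > h.py <<'E'
import numpy as np,cv2
from bench import robot,cams
def ray(cam,uv,z):
    c=cams.camera_info(cam) if isinstance(cam,str) else cam
    K,R,t=c['camera_matrix'],c['R'],np.array(c['t'])
    C=-R.T@t; d=R.T@np.linalg.inv(K)@np.array([uv[0],uv[1],1.])
    return C+d*(z-C[2])/d[2]
def H(p,o,yaw):
    c,s=np.cos(yaw),np.sin(yaw); d=np.array(p[:2])-o
    return np.array([c*d[0]+s*d[1],-s*d[0]+c*d[1]])
E
python3 - <<'E'
from h import *
zt=lambda u,v:(235+u/6-.4,145+v/6-.4)
print('campos',[(-cams.camera_info(n)['R'].T@cams.camera_info(n)['t']).round(3) for n in('top','scene')])
P=lambda u,v,z:ray('top',zt(u,v),z)
fl,fr=P(85,243,.084),P(593,120,.084); nl,nr=P(152,522,.07),P(662,398,.07)
for a,b in((fl,fr),(nl,nr)):
    d=a-b;print(a.round(4),b.round(4),np.linalg.norm(d).round(4),np.arctan2(-d[0],d[1]).round(4))
print('mark foot',P(341,187,.07),'mark top far',P(335,160,.084))
def mask(f,box):
    im=cv2.imread(f);hsv=cv2.cvtColor(im,cv2.COLOR_BGR2HSV)
    m=np.zeros(hsv.shape[:2],np.uint8);x0,y0,x1,y1=box
    sub=slice(y0,y1),slice(x0,x1)
    b=cv2.inRange(hsv,(100,100,40),(125,255,255));y=cv2.inRange(hsv,(24,120,100),(36,255,255))
    B=m.copy();B[sub]=b[sub];Y=m.copy();Y[sub]=y[sub];return B,Y
for f,cam,box in(('pics/top0.png','top',(235,145,360,245)),('pics/scene0.png','scene',(225,235,345,330))):
    B,Y=mask(f,box)
    c=max(cv2.findContours(cv2.morphologyEx(B,cv2.MORPH_CLOSE,np.ones((9,9))),0,2)[0],key=cv2.contourArea)
    r=cv2.approxPolyDP(c,6,True)[:,0];print(cam,r.tolist())
    for q in r: print('  ',[ray(cam,q,z).round(4).tolist()[:2] for z in (.078,.091)])
    n,_,st,ce=cv2.connectedComponentsWithStats(Y)
    for k in range(1,n): print('  Y',ce[k].round(1),st[k][4],ray(cam,ce[k],.078).round(4),ray(cam,ce[k],.084).round(4))
E
```

```text
campos [array([ 0.188, -0.007,  1.667]), array([1.045, 0.55 , 1.129])]
[0.6472 0.1783 0.084 ] [ 0.7092 -0.0717  0.084 ] 0.2576 0.2433
[0.5103 0.1451 0.07  ] [ 0.5715 -0.1047  0.07  ] 0.2572 0.2403
mark foot [0.67959868 0.05332855 0.07      ] mark top far [0.68911484 0.05578926 0.084     ]
top [[327, 173], [279, 189], [290, 223], [340, 206]]
   [[0.6853, -0.0525], [0.6812, -0.0522]]
   [[0.6367, 0.0896], [0.633, 0.0888]]
   [[0.5339, 0.0568], [0.5311, 0.0563]]
   [[0.5845, -0.0899], [0.5812, -0.0892]]
  Y [290.8 173.5] 8 [0.6841 0.0551 0.078 ] [0.6823 0.0548 0.084 ]
  Y [302.5 181.5] 4 [0.6594 0.0202 0.078 ] [0.6576 0.0201 0.084 ]
scene [[265, 251], [244, 289], [304, 312], [324, 272]]
   [[0.5757, -0.0957], [0.5815, -0.0877]]
   [[0.6821, -0.0515], [0.6866, -0.0441]]
   [[0.6313, 0.0904], [0.6364, 0.0961]]
   [[0.5234, 0.0493], [0.5298, 0.0555]]
  Y [274.  298.3] 13 [0.6523 0.0164 0.078 ] [0.6545 0.0195 0.084 ]
  Y [275.7 315.7] 6 [0.6805 0.0515 0.078 ] [0.6826 0.0544 0.084 ]
```

Measured: housing origin is at about (0.620, 0.039) with yaw 0.242. In the housing frame the plate centre is at about (-25, -34) mm with relative yaw +0.09. I'll line the open jaws up along the housing's y and push the near edge with both fingertips.

Request:
apply_moves(
  rows=[
    {"rot": [0,0,-1],"travel": [2.9,4.8,0],"claw": 1},
    {"rot": [0,0,-1],"travel": [2.9,4.8,0],"claw": 1},
    {"rot": [0,0,-1],"travel": [2.9,4.8,0],"claw": 1},
    {"rot": [0,0,-1],"travel": [2.9,4.8,0],"claw": 1},
    {"rot": [0,0,-1],"travel": [2.9,4.8,0],"claw": 1},
    {"rot": [0,0,-1],"travel": [2.9,4.8,0],"claw": 1},
    {"rot": [0,0,-1],"travel": [2.9,4.8,0],"claw": 1},
    {"rot": [0,0,-1],"travel": [2.9,4.8,0],"claw": 1},
    {"rot": [0,0,-1],"travel": [2.9,4.8,0],"claw": 1},
    {"rot": [0,0,-1.1],"travel": [2.9,4.8,0],"claw": 1},
  ],
)

```text
clock: 1.35
ee_pos: [0.5138, -0.0208, 0.2531]
eef_rot: [[0.971, 0.239, -0.0], [0.239, -0.971, -0.0], [-0.0, -0.0, -1.0]]
contact_force: [0.4, -1.2, -0.1]
grip_width: 1.0
```

Request:
apply_moves(
  rows=[
    {"rot": [0,0,0],"travel": [0,-0.2,-4],"claw": 1},
    {"rot": [0,0,0],"travel": [0,0,-4],"claw": 1},
    {"rot": [0,0,0],"travel": [0,0,-4],"claw": 1},
    {"rot": [0,0,0],"travel": [0,0,-3],"claw": 1},
    {"rot": [0,0,0],"travel": [0,0,-1.9],"claw": 1},
    {"rot": [0,0,0],"travel": [0,0,0],"claw": 1},
  ],
)

```text
clock: 2.1
ee_pos: [0.5123, -0.0246, 0.0831]
eef_rot: [[0.971, 0.239, -0.003], [0.239, -0.971, 0.0], [-0.003, -0.001, -1.0]]
contact_force: [-0.0, 0.4, -0.0]
grip_width: 1.003
```

Run:
```python
from h import *
for n in ['scene','wrist','top']:
    im=cams.grab_frame(n)[:,:,::-1];cv2.imwrite(f'pics/{n}1.png',im)
    if n=='scene': z=cv2.resize(im[220:370,210:370],None,fx=4,fy=4,interpolation=cv2.INTER_CUBIC);cv2.imwrite('pics/scene1z.png',z)
print(robot.observe()['ee_pos'],robot.observe()['contact_force'])
```

```text
[ 0.51359827 -0.02471222  0.08509483] [-0.52489646 -0.54738146 -0.44956885]
```

View pics/scene1z.png

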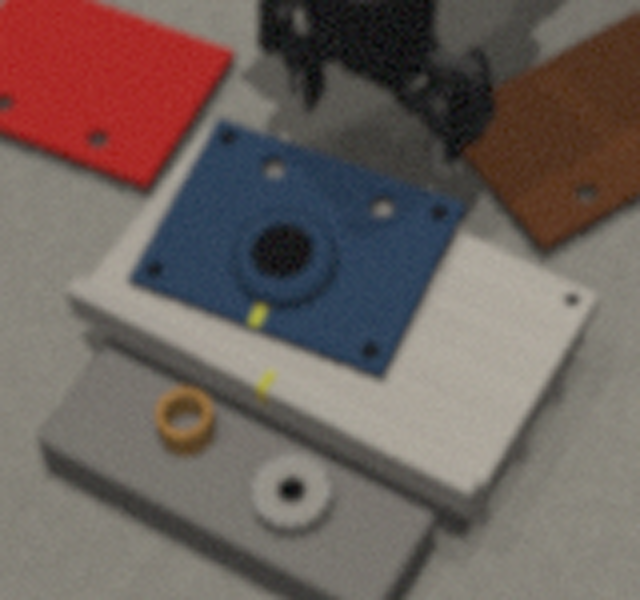

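View pics/wrist1.png

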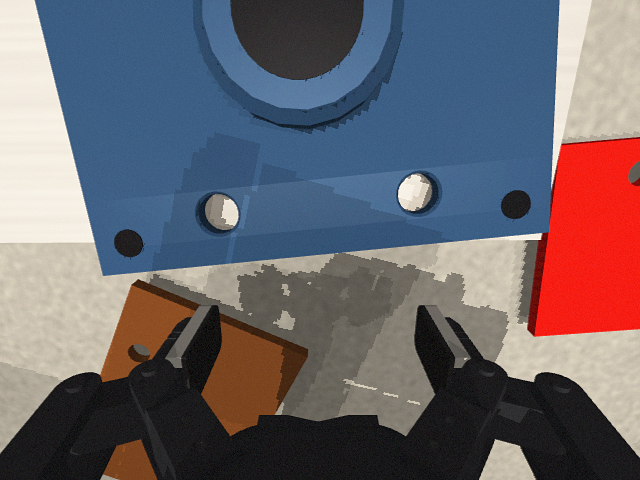

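The wrist view shows both fingertips (about (205,310) and (430,310)) inside the span of the plate's near edge. Now I push along the housing's x.

Request:
apply_moves(
  rows=[
    {"travel": [0.49,0.12,0],"rot": [0,0,0],"claw": 1},
    {"travel": [0.49,0.12,0],"rot": [0,0,0],"claw": 1},
    {"travel": [0.29,0.07,0],"rot": [0,0,0],"claw": 1},
    {"travel": [0.29,0.07,0],"rot": [0,0,0],"claw": 1},
    {"travel": [0.29,0.07,0],"rot": [0,0,0],"claw": 1},
    {"travel": [0.29,0.07,0],"rot": [0,0,0],"claw": 1},
    {"travel": [0.29,0.07,0],"rot": [0,0,0],"claw": 1},
    {"travel": [0.29,0.07,0],"rot": [0,0,0],"claw": 1},
    {"travel": [0.29,0.07,0],"rot": [0,0,0],"claw": 1},
  ],
)

```text
clock: 3.38
ee_pos: [0.5433, -0.0173, 0.0842]
eef_rot: [[0.971, 0.239, -0.0], [0.239, -0.971, 0.0], [-0.0, -0.0, -1.0]]
contact_force: [-1.6, 1.1, -1.4]
grip_width: 0.999
```

Run:
```python
from h import *
im=cams.grab_frame('wrist')[:,:,::-1];cv2.imwrite(f'pics/wrist2.png',im)
o=robot.observe();print(o['clock'],o['ee_pos'],o['contact_force'],H(o['ee_pos'],np.array([.62,.0393]),.242))
```

```text
3.425 [ 0.54374581 -0.0172861   0.0842926 ] [-0.91916252  0.25748379 -0.34411078] [-0.08759275 -0.0366633 ]
```

View pics/wrist2.png

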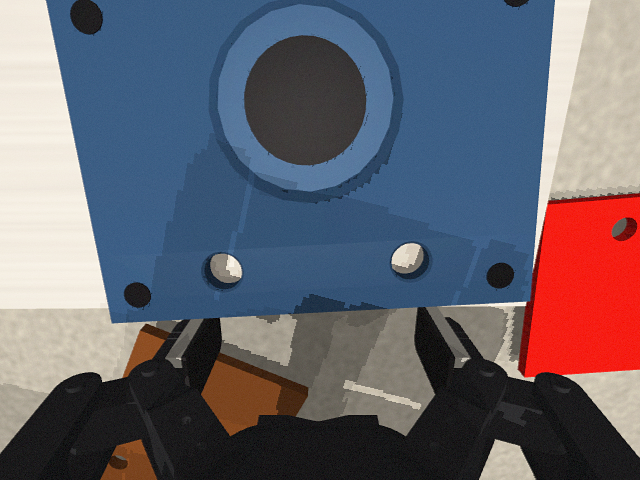

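Both fingertips now touch the near edge and the yaw is closing. About 20 mm remain to the fence.

Request:
apply_moves(
  rows=[
    {"travel": [0.29,0.07,0],"rot": [0,0,0],"claw": 1},
    {"travel": [0.29,0.07,0],"rot": [0,0,0],"claw": 1},
    {"travel": [0.29,0.07,0],"rot": [0,0,0],"claw": 1},
    {"travel": [0.29,0.07,0],"rot": [0,0,0],"claw": 1},
    {"travel": [0.29,0.07,0],"rot": [0,0,0],"claw": 1},
  ],
)

```text
clock: 4.05
ee_pos: [0.5579, -0.0139, 0.0842]
eef_rot: [[0.971, 0.239, -0.0], [0.239, -0.971, -0.0], [-0.0, -0.0, -1.0]]
contact_force: [-1.7, -0.1, -1.2]
grip_width: 1.0
```

Request:
apply_moves(
  rows=[
    {"travel": [0.15,0.04,0],"rot": [0,0,0],"claw": 1},
    {"travel": [0.15,0.04,0],"rot": [0,0,0],"claw": 1},
  ],
)

```text
clock: 4.3
ee_pos: [0.5598, -0.0134, 0.084]
eef_rot: [[0.971, 0.24, -0.003], [0.24, -0.971, -0.0], [-0.003, -0.0, -1.0]]
contact_force: [-9.4, -6.6, 3.2]
grip_width: 0.998
```

Run:
```python
from h import *
im=cams.grab_frame('wrist')[:,:,::-1];cv2.imwrite(f'pics/wrist3.png',im)
im=cams.grab_frame('scene')[:,:,::-1];z=cv2.resize(im[220:370,210:370],None,fx=4,fy=4,interpolation=cv2.INTER_CUBIC);cv2.imwrite('pics/scene3z.png',z)
o=robot.observe();print(o['clock'],o['ee_pos'],o['contact_force'],H(o['ee_pos'],np.array([.62,.0393]),.242))
```

```text
4.4 [ 0.55978118 -0.01344291  0.08402057] [-7.28306269 -3.30108383  2.02777985] [-0.07110365 -0.03677489]
```

View pics/wrist3.png

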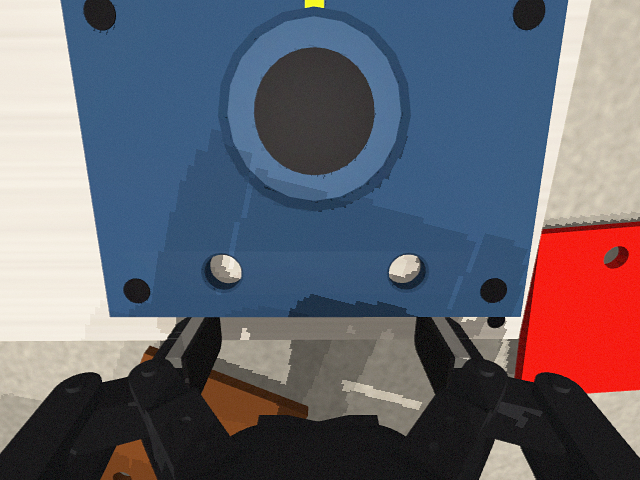

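View pics/scene3z.png

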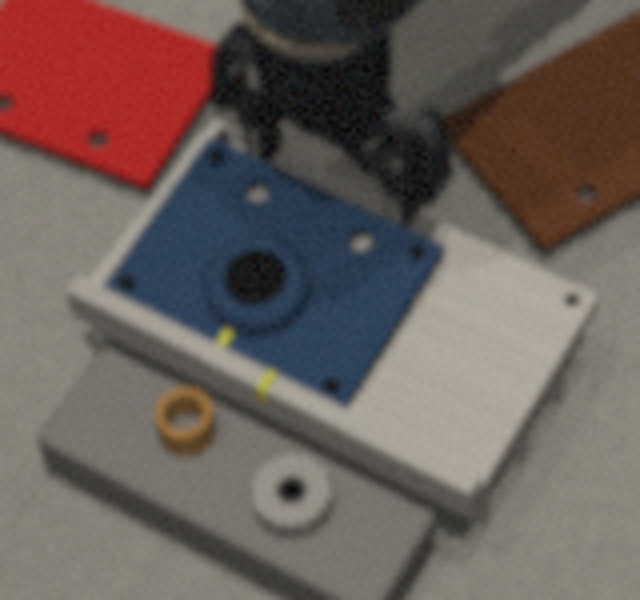

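The wrist view shows the plate's near edge parallel to the finger line. The scene view shows its far edge flush against the fence, and the force has risen to about 8 N. The plate mark at (226,337) is still off to the right of the fence mark at (266,382). I'll measure the sideways offset and go round to the right edge.

Request:
apply_moves(
  rows=[
    {"travel": [-0.97,-0.24,0],"rot": [0,0,0],"claw": 1},
    {"travel": [-0.97,-0.24,1],"rot": [0,0,0],"claw": 1},
    {"travel": [0,0,3],"rot": [0,0,0],"claw": 1},
    {"travel": [2.3,-1.7,0.5],"rot": [0,0,0],"claw": 0},
    {"travel": [2.3,-1.7,0],"rot": [0,0,0],"claw": 0},
    {"travel": [2.3,-1.7,0],"rot": [0,0,0],"claw": 0},
    {"travel": [2.3,-1.6,0],"rot": [0,0,0],"claw": 0},
    {"travel": [2.3,-1.6,0],"rot": [0,0,0],"claw": 0},
    {"travel": [0,0,0],"rot": [0,0,0],"claw": 0},
    {"travel": [0,0,0],"rot": [0,0,0],"claw": 0},
  ],
)

```text
clock: 5.65
ee_pos: [0.6557, -0.1006, 0.1296]
eef_rot: [[0.971, 0.239, -0.0], [0.239, -0.971, 0.0], [-0.0, -0.0, -1.0]]
contact_force: [0.0, 0.4, 0.0]
grip_width: -0.003
```

Run:
```python
from h import *
o=robot.observe();print(o['clock'],o['ee_pos'],o['contact_force'],o['grip_width'],H(o['ee_pos'],np.array([.62,.0393]),.242))
for cam,box in(('top',(235,145,360,245)),('scene',(225,235,345,330))):
    im=cams.grab_frame(cam)[:,:,::-1].copy();cv2.imwrite(f'pics/{cam}4.png',im)
    x0,y0,x1,y1=box;hsv=cv2.cvtColor(im,cv2.COLOR_BGR2HSV)[y0:y1,x0:x1]
    y=cv2.inRange(hsv,(24,110,90),(36,255,255))
    n,_,st,ce=cv2.connectedComponentsWithStats(y)
    for k in range(1,n): q=ce[k]+[x0,y0];print(cam,q.round(1),st[k][4],[H(ray(cam,q,z),np.array([.62,.0393]),.242).round(4) for z in(.078,.084)])
    cv2.imwrite(f'pics/{cam}4z.png',cv2.resize(im[y0-15:y1+30,x0-15:x1+30],None,fx=4,fy=4,interpolation=cv2.INTER_CUBIC))
```

```text
5.65 [ 0.65573786 -0.10055427  0.12957964] [0.00123612 0.43053681 0.0104953 ] -0.0027062926836573064 [ 0.00118113 -0.1443434 ]
top [290.8 173.5] 8 [array([ 0.066 , -0.0001]), array([0.0642, 0.0002])]
top [303.5 174. ] 6 [array([ 0.0554, -0.0364]), array([ 0.0535, -0.036 ])]
scene [266.  303.5] 10 [array([ 0.0461, -0.0382]), array([ 0.0489, -0.0358])]
scene [275.5 315.9] 13 [array([ 0.0624, -0.0025]), array([ 0.0651, -0.0003])]
```

View pics/scene4z.png

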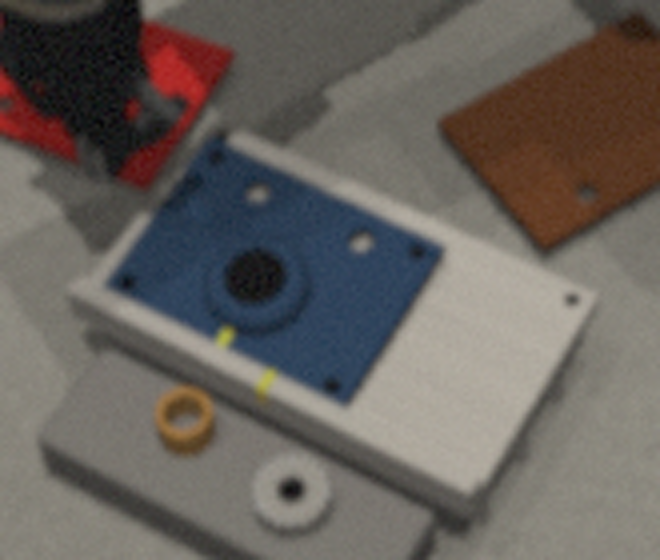

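View pics/top4z.png

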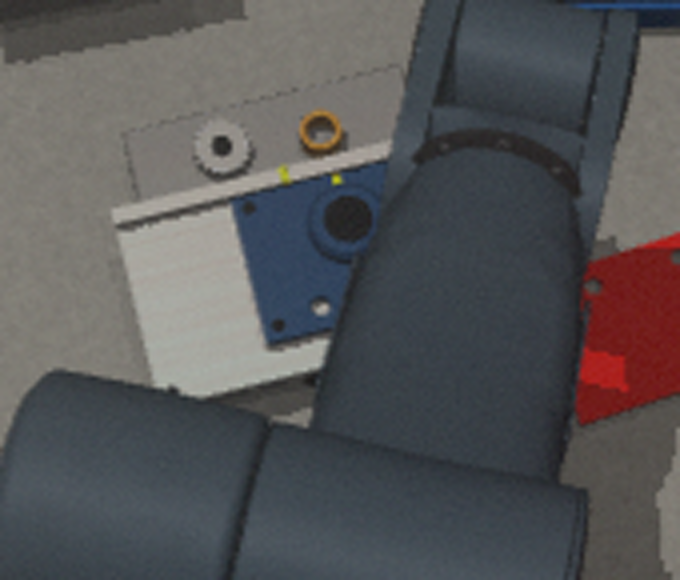

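The plate mark is about 36 mm to the right of the fence mark (top and scene agree), so the plate's right edge is at y ≈ -116. The finger face is at about -130. I'll descend and push sideways.

Request:
apply_moves(
  rows=[
    {"travel": [0,0,-2],"rot": [0,0,0],"claw": 0},
    {"travel": [0,0,-1.4],"rot": [0,0,0],"claw": 0},
    {"travel": [0,0,0],"rot": [0,0,0],"claw": 0},
    {"travel": [-0.12,0.49,0],"rot": [0,0,0],"claw": 0},
    {"travel": [-0.12,0.49,0],"rot": [0,0,0],"claw": 0},
    {"travel": [-0.07,0.29,0],"rot": [0,0,0],"claw": 0},
    {"travel": [-0.07,0.29,0],"rot": [0,0,0],"claw": 0},
    {"travel": [-0.07,0.29,0],"rot": [0,0,0],"claw": 0},
  ],
)

```text
clock: 6.75
ee_pos: [0.652, -0.0825, 0.0955]
eef_rot: [[0.971, 0.239, 0.001], [0.239, -0.971, -0.001], [0.0, 0.001, -1.0]]
contact_force: [0.8, -2.1, 0.2]
grip_width: 0.0
```

Request:
apply_moves(
  rows=[
    {"travel": [-0.07,0.29,0],"rot": [0,0,0],"claw": 0},
    {"travel": [-0.07,0.29,0],"rot": [0,0,0],"claw": 0},
    {"travel": [-0.07,0.29,0],"rot": [0,0,0],"claw": 0},
  ],
)

```text
clock: 7.12
ee_pos: [0.6498, -0.0736, 0.0954]
eef_rot: [[0.971, 0.239, 0.0], [0.239, -0.971, -0.0], [0.0, 0.0, -1.0]]
contact_force: [1.2, -2.8, 1.4]
grip_width: -0.003
```

```bash
cat > look.py <<'E'
from h import *
import sys
k=sys.argv[1];h0=np.array([.62,.0393])
o=robot.observe();print(o['clock'],o['ee_pos'].round(4),o['contact_force'].round(1),H(o['ee_pos'],h0,.242).round(4))
for cam,box in(('top',(235,145,360,245)),('scene',(225,235,345,330))):
    im=cams.grab_frame(cam)[:,:,::-1].copy();x0,y0,x1,y1=box
    hsv=cv2.cvtColor(im,cv2.COLOR_BGR2HSV)[y0:y1,x0:x1];y=cv2.inRange(hsv,(24,110,90),(36,255,255))
    n,_,st,ce=cv2.connectedComponentsWithStats(y)
    for j in range(1,n): q=ce[j]+[x0,y0];print(cam,q.round(1),st[j][4],[H(ray(cam,q,z),h0,.242).round(4).tolist() for z in(.078,.084)])
    if cam=='scene': cv2.imwrite(f'pics/{cam}{k}z.png',cv2.resize(im[y0-15:y1+30,x0-15:x1+30],None,fx=4,fy=4,interpolation=cv2.INTER_CUBIC))
cv2.imwrite(f'pics/wrist{k}.png',cams.grab_frame('wrist')[:,:,::-1])
E
python3 look.py 5
```

```text
7.125 [ 0.6498 -0.0736  0.0954] [ 1.2 -2.8  1.4] [ 0.0019 -0.1168]
top [290.8 173.5] 8 [[0.066, -0.0001], [0.0642, 0.0002]]
top [299.8 175. ] 4 [[0.0551, -0.0249], [0.0532, -0.0245]]
scene [270.4 305.8] 10 [[0.0463, -0.0264], [0.0491, -0.024]]
scene [275.6 315.7] 11 [[0.0619, -0.0026], [0.0646, -0.0004]]
```

View pics/scene5z.png

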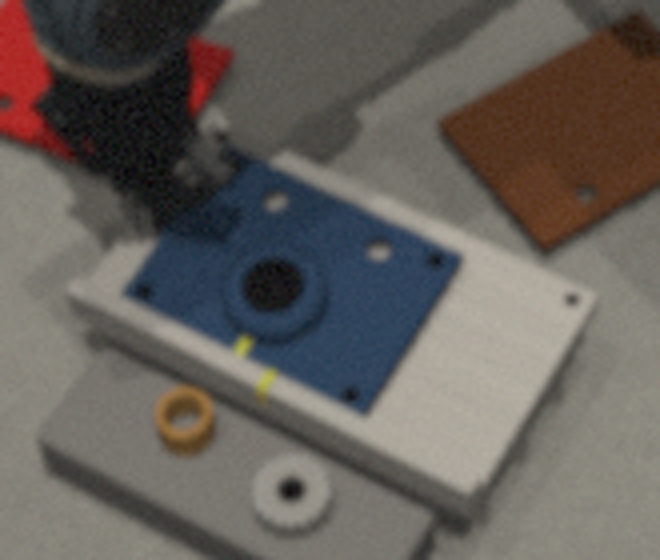

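View pics/wrist5.png

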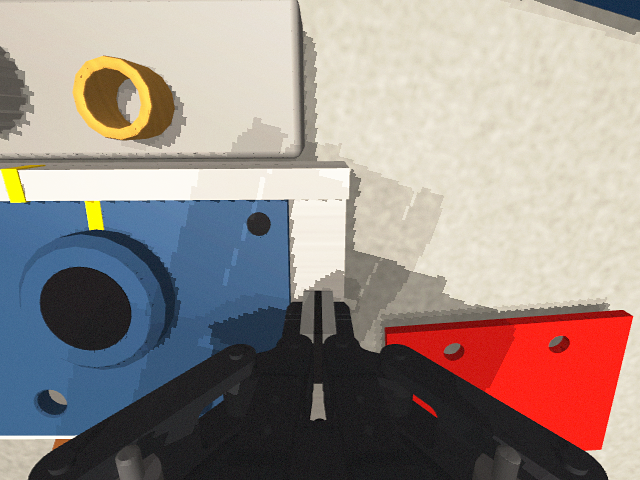

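The plate slides along the fence and stays flush, with about 24.5 mm to go.

Request:
apply_moves(
  rows=[
    {"travel": [-0.07,0.29,0],"rot": [0,0,0],"claw": 0},
    {"travel": [-0.07,0.29,0],"rot": [0,0,0],"claw": 0},
    {"travel": [-0.07,0.29,0],"rot": [0,0,0],"claw": 0},
    {"travel": [-0.07,0.29,0],"rot": [0,0,0],"claw": 0},
    {"travel": [-0.07,0.29,0],"rot": [0,0,0],"claw": 0},
    {"travel": [-0.07,0.29,0],"rot": [0,0,0],"claw": 0},
  ],
)

```text
clock: 8.02
ee_pos: [0.6455, -0.0561, 0.0953]
eef_rot: [[0.971, 0.239, 0.0], [0.239, -0.971, -0.0], [0.0, 0.0, -1.0]]
contact_force: [1.6, -2.7, 1.1]
grip_width: 0.002
```

Request:
apply_moves(
  rows=[
    {"travel": [-0.04,0.15,0],"rot": [0,0,0],"claw": 0},
    {"travel": [-0.04,0.15,0],"rot": [0,0,0],"claw": 0},
  ],
)

```text
clock: 8.28
ee_pos: [0.6446, -0.053, 0.0951]
eef_rot: [[0.971, 0.239, -0.0], [0.239, -0.971, 0.0], [-0.0, -0.0, -1.0]]
contact_force: [-0.3, -0.1, -0.8]
grip_width: 0.0
```

```bash
python3 look.py 6
```

```text
8.275 [ 0.6446 -0.053   0.0951] [-0.3 -0.1 -0.8] [ 0.0017 -0.0955]
top [291.6 175. ] 14 [[0.0609, -0.0015], [0.059, -0.0013]]
scene [277.4 312.6] 28 [[0.0532, -0.0035], [0.056, -0.0013]]
```

View pics/wrist6.png

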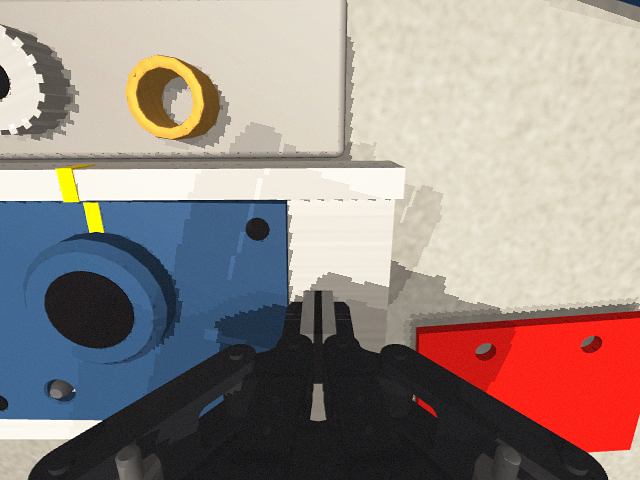

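View pics/scene6z.png

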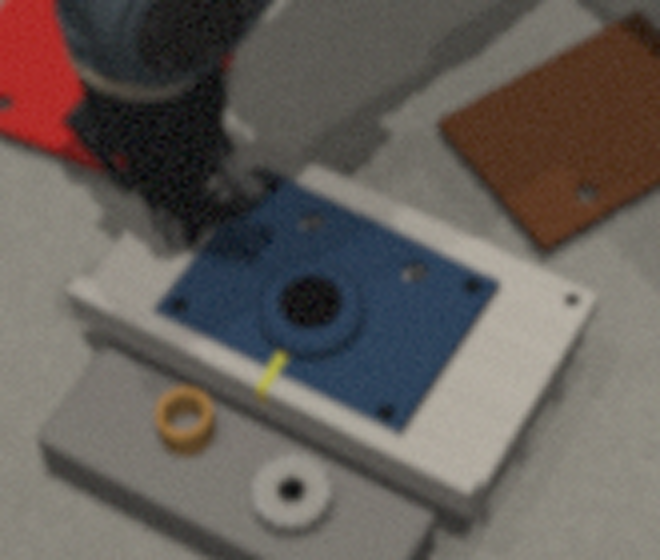

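The force has vanished and steel pins now show in both holes, so the plate seems to have dropped. A small further push should show whether it is captured: the force should rise.

Request:
apply_moves(
  rows=[
    {"travel": [-0.04,0.15,0],"rot": [0,0,0],"claw": 0},
  ],
)

```text
clock: 8.55
ee_pos: [0.6442, -0.0516, 0.0951]
eef_rot: [[0.971, 0.239, -0.0], [0.239, -0.971, 0.0], [-0.0, -0.0, -1.0]]
contact_force: [-0.9, -0.3, -0.0]
grip_width: 0.001
```

Request:
apply_moves(
  rows=[
    {"travel": [-0.02,0.1,0],"rot": [0,0,0],"claw": 0},
  ],
)

```text
clock: 8.68
ee_pos: [0.6441, -0.0506, 0.0952]
eef_rot: [[0.971, 0.239, -0.0], [0.239, -0.971, 0.0], [-0.0, -0.0, -1.0]]
contact_force: [-0.3, 0.7, -0.1]
grip_width: 0.001
```

Request:
apply_moves(
  rows=[
    {"travel": [-0.02,0.1,0],"rot": [0,0,0],"claw": 0},
  ],
)

```text
clock: 8.8
ee_pos: [0.6439, -0.0497, 0.0953]
eef_rot: [[0.971, 0.239, -0.0], [0.239, -0.971, 0.0], [-0.0, -0.0, -1.0]]
contact_force: [-0.3, 0.9, 0.0]
grip_width: -0.003
```

Request:
apply_moves(
  rows=[
    {"travel": [-0.02,0.1,0],"rot": [0,0,0],"claw": 0},
  ],
)

```text
clock: 8.93
ee_pos: [0.6438, -0.0487, 0.0953]
eef_rot: [[0.971, 0.239, -0.0], [0.239, -0.971, 0.0], [-0.0, -0.0, -1.0]]
contact_force: [-0.1, 0.5, 0.3]
grip_width: -0.0
```

```bash
python3 look.py 7
```

```text
8.925 [ 0.6438 -0.0487  0.0953] [-0.1  0.5  0.3] [ 0.002  -0.0911]
top [291.4 174.9] 13 [[0.0613, -0.0008], [0.0595, -0.0006]]
scene [277.4 312.7] 27 [[0.0536, -0.0034], [0.0563, -0.0011]]
```

View pics/wrist7.png

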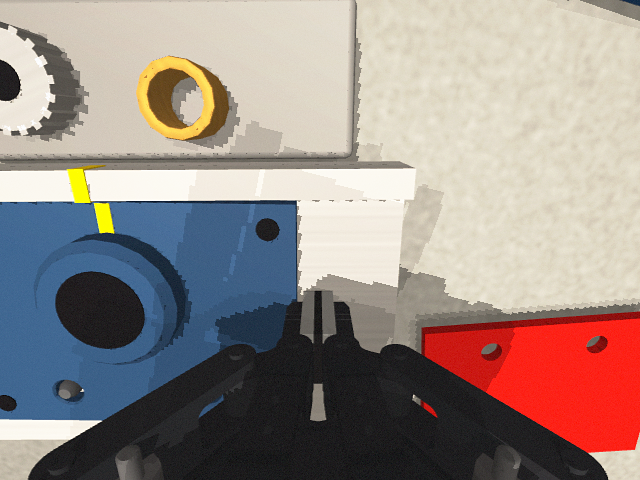

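The marks now line up within about 1 mm in top and scene. I'll back off and raise the arm for an unobstructed look.

Request:
apply_moves(
  rows=[
    {"travel": [0.24,-0.97,0],"rot": [0,0,0],"claw": 0},
    {"travel": [0.24,-0.97,0],"rot": [0,0,0],"claw": 0},
    {"travel": [0,0,4],"rot": [0,0,0],"claw": 0},
    {"travel": [-1,0,5],"rot": [0,0,0],"claw": 0},
    {"travel": [-4,1.5,3],"rot": [0,0,0],"claw": 0},
    {"travel": [-4,1.5,0],"rot": [0,0,0],"claw": 0},
    {"travel": [-4,1.5,0],"rot": [0,0,0],"claw": 0},
    {"travel": [-4,1.5,0],"rot": [0,0,0],"claw": 0},
    {"travel": [0,0,0],"rot": [0,0,0],"claw": 0},
  ],
)

```text
clock: 10.2
ee_pos: [0.4769, -0.008, 0.2156]
eef_rot: [[0.971, 0.239, -0.0], [0.239, -0.971, 0.0], [-0.0, -0.0, -1.0]]
contact_force: [-0.1, 0.6, 0.4]
grip_width: 0.006
```

```bash
python3 look.py 8
```

```text
10.2 [ 0.4769 -0.008   0.2156] [-0.1  0.6  0.4] [-0.1503 -0.0116]
top [291.4 174.9] 13 [[0.0613, -0.0008], [0.0595, -0.0006]]
scene [277.5 312.6] 26 [[0.0533, -0.0033], [0.056, -0.0011]]
```

View pics/wrist8.png

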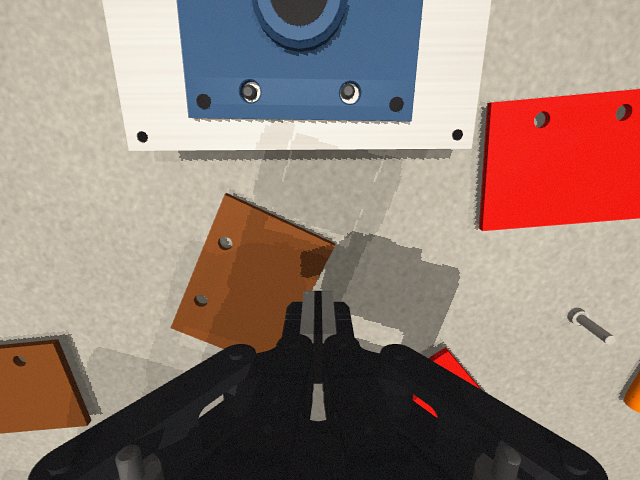

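View pics/scene8z.png

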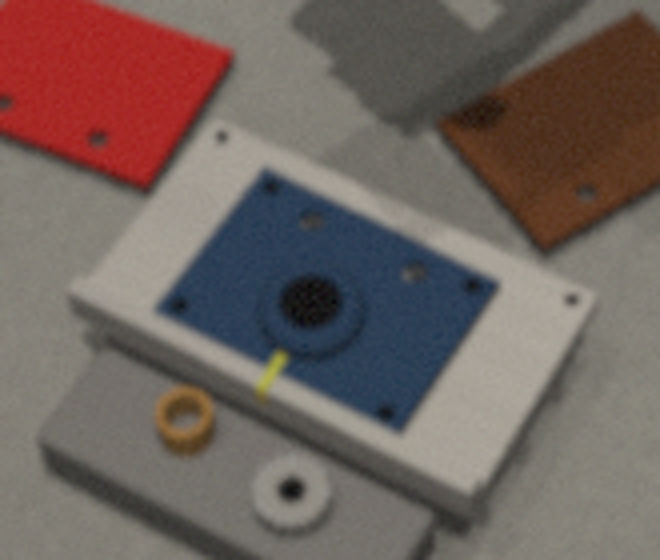

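Run:
```python
from h import *
im=cv2.imread('pics/wrist8.png');cv2.imwrite('pics/wrist8z.png',cv2.resize(im[60:160,170:430],None,fx=3,fy=3,interpolation=cv2.INTER_CUBIC))
h0=np.array([.62,.0393])
def corners(im,cam,sel):
    x0,y0,x1,y1=sel;hsv=cv2.cvtColor(im,cv2.COLOR_BGR2HSV)
    b=cv2.inRange(hsv,(100,100,40),(125,255,255));B=b*0;B[y0:y1,x0:x1]=b[y0:y1,x0:x1]
    B=cv2.morphologyEx(B,cv2.MORPH_CLOSE,np.ones((9,9)))
    c=max(cv2.findContours(B,0,2)[0],key=cv2.contourArea);return cv2.approxPolyDP(c,5,True)[:,0]
s=cams.grab_frame('scene')[:,:,::-1].copy()
C={};C['scene']=corners(s,'scene',(225,235,345,345));C['wrist']=corners(im,'wrist',(150,0,450,160))
for k,v in C.items():
    for q in v: print(k,q,[H(ray(k,q,z),h0,.242).round(4).tolist() for z in(.07,.078,.088)])
def P(c):
    i=cams.camera_info(c);return i['camera_matrix']@np.c_[i['R'],i['t']]
w=C['wrist'];near=sorted([q for q in w if q[1]>90],key=lambda q:q[0])
sc=C['scene'];L=max(sc,key=lambda q:q[0]);R_=min(sc,key=lambda q:q[1])
for a,b in((near[0],L),(near[-1],R_)):
    X=cv2.triangulatePoints(P('wrist'),P('scene'),a.astype(float),b.astype(float));X=X[:3,0]/X[3];print('tri',X.round(4),H(X,h0,.242).round(4))
```

```text
scene [276 264] [[-0.0606, -0.0804], [-0.0561, -0.0768], [-0.0504, -0.0724]]
scene [251 297] [[0.0447, -0.0806], [0.0484, -0.0771], [0.053, -0.0726]]
scene [310 325] [[0.0409, 0.0724], [0.0447, 0.0748], [0.0493, 0.0778]]
scene [332 291] [[-0.0594, 0.0719], [-0.0549, 0.0743], [-0.0493, 0.0773]]
wrist [177   0] [[0.0154, 0.0814], [0.013, 0.0786], [0.01, 0.0751]]
wrist [189 117] [[-0.0582, 0.0823], [-0.0584, 0.0795], [-0.0586, 0.0759]]
wrist [410 120] [[-0.0605, -0.0806], [-0.0606, -0.0785], [-0.0608, -0.076]]
wrist [422   0] [[0.0151, -0.0822], [0.0127, -0.0801], [0.0097, -0.0775]]
wrist [326   0] [[0.0152, -0.0181], [0.0128, -0.0179], [0.0098, -0.0177]]
wrist [320  16] [[0.006, -0.0141], [0.0039, -0.0141], [0.0012, -0.014]]
wrist [303  26] [[0.0001, -0.0025], [-0.0018, -0.0028], [-0.0043, -0.0032]]
wrist [283  21] [[0.0031, 0.011], [0.0011, 0.0103], [-0.0015, 0.0094]]
wrist [270   0] [[0.0153, 0.0193], [0.0129, 0.0183], [0.0099, 0.0171]]
tri [0.5481 0.0996 0.0797] [-0.0553  0.0758]
tri [ 0.5805 -0.0533  0.0701] [-0.0605 -0.0804]
```

View pics/wrist8z.png

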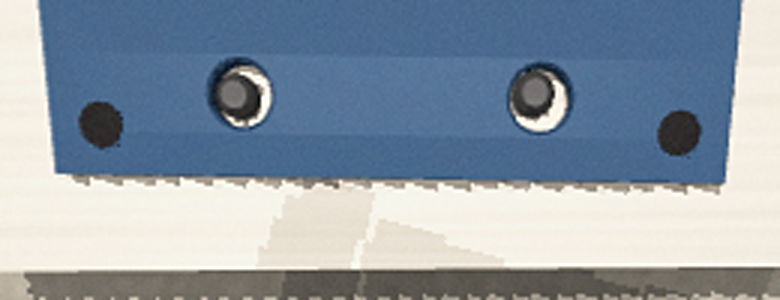

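Both pins stand inside the holes ((235,90) and (537,93) in the zoom). In the wrist view the near edge is 158 mm long when projected at seated height, against 152 mm if it were 10 mm higher, so the plate lies flat. The gripper is clear of everything.

```bash
python3 -c "
from bench import ticket,robot
print(robot.observe()['clock']);print(ticket.sign_off())"
```

```text
10.4
the job is handed in; nothing more can be done
None
```

The cover plate is seated: both holes are over the pins and it lies flat on the housing. I handed the job in at 10.4 s with the gripper clear.

I pushed the plate's near edge with both open fingertips until it squared up against the fence. The force there rose to about 12 N. I then closed the jaws and pushed the right edge about 36 mm along the fence at about 3 N until it dropped.

**Checks that agreed:**
- The wrist picture shows a pin inside each hole.
- The force on the finger fell to about zero when the plate dropped.
- The two yellow marks merged into one in the top and scene views, with their y within about 1 mm of the fence mark.
- The near edge measures 158 mm at seated height, against a true 160 mm, so it is no longer propped up.
- The gear and bushing look unmoved in the last pictures. I did not measure the other bystanders, but the arm stayed well away from them.

**Checks that were weaker or disagreed:**
- Triangulating the near corners gave heights of 80 mm and 70 mm, where 78 mm was expected. I put this down to coarse scene-camera corners.
- A yaw of about 0.01 rad may remain, which is within the pin play.
- After the drop I advanced the finger about 5 mm to see whether the pins would hold the plate. It showed no clear rise in force, probably because the plate had centred itself on the pins and moved ahead of the finger, so that test proved nothing either way.

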